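# Find the empty cassette bay and push its cover open

### The arm

A 6-joint arm with a two-finger parallel gripper is mounted at the origin on the work surface. World frame = base frame: x ahead of the robot, y to its left, z up, the work surface at z = 0. Lengths are in m, angles in rad, forces in N, time in s.
With the tool pointing down it reaches from about 0.35 to 0.775 m from the base axis. Payload 5.5 kg.
Tool frame: the origin (TCP) lies at the very end of the fingers, on their centre line; the grasp point (between the pads) lies 19 mm behind it (env.grip_depth is the distance from the TCP to the grasp point, in m); z points along the fingers, y is the direction in which the jaws open and shut (so a half turn about z gives the same grasp; the last joint's range is limited). The gripper opens to 85 mm and grips with 20 to 120 N. Pads are 22 mm wide; open, the fingers measure 114 mm over their backs; the gripper's body (76 mm by 85 mm) begins 54 mm behind the grasp point. The pads swing forward as they close: fully open they stand 13 mm farther back than shut.
Start: joints at [-1.423, 0.313, 0.046, 1.304, 0, 1.431], TCP at [0.163, -0.551, 0.196] pointing down, gripper open.
Joint ranges: [-2.76, 2.76], [-0.86, 1.69], [-1.03, 1.26], [-2.2, 2.34], [-1.47, 1.5], [-3.14, 3.14]. Speed limits (rad/s): [2.57, 2.57, 3.14, 3.14, 3.14, 3.14].

### API

Orientations are given as a unit quaternion [w, x, y, z].
In Python, from workcell import env gives the robot as it stands.
- The arm moves only by the tool step_arm, never from a script. Its argument "series" is a list of rows, each a list of 3 entries, a list of its own where there are three numbers: the shift along the world's x, y, z in cm, then the turn about the world's z in rad, then the closure in counts, from 0 (fully open) to 255 (shut). A call has 1 to 5 rows; each row is the pose to reach, as a shift and turn from the pose measured when the call began; what a row does not reach only later rows make up. A row lasts 1/8 s, in which the tool goes at most 62.5 mm and 10.7 degrees, less where a joint would pass 70% of its speed; a pose out of reach is approached as far as the arm can. A call with a gripper value outside its range is refused whole. The fingers move at their own pace and stop on an object; "newtons" is the grip in N (left out, the last holds). Time passes only in rows, so rows that repeat a pose let the fingers close. It gives the time, the measured TCP pose, the force and the opening at its end, in the units of the state.
- env.get_state(): the state, without advancing time (a new reading comes with each control period).
- env.read_camera(name): name is "scene" or "top"; returns a dict with "frame" (400x640x3 uint8, red, green, blue), "vertical_fov" (degrees; the focal length in pixels is half the picture's height over the tangent of half this angle, whatever the lens; pixels are square), "cx", "cy" (the principal point, pixels), "camera_from_world" (4x4, takes a point from world to camera coordinates). Camera axes: x right, y down, z forward; pixel columns grow to the right and rows downward; lengths in m; the calibration is good to about 2 mm. A picture is of the moment at which its call begins. There is no depth.
- env.hand_in(): hands the job in, once; it reports no verdict.
The state is a dict: "clock": time; "joint_pos": joint angles; "qvel": joint speeds; "tau": joint torques, N m; "tcp_pos": TCP position; "orientation": TCP orientation; "wrist_force": force on the tool from outside, world axes, zero at the start; "ft_torque": the same for the moment, N m; "finger_gap": finger opening in m.
Only numpy, scipy, OpenCV 4.12 (cv2) and the standard library are available. Lean on these libraries where they do the work, as an engineer would, in place of code of your own. Each camera call takes 0.05 s, during which the arm holds its last target.

### The job

One of the four bays in the black deck has no cassette under its white cover. Press gently on the blue-ribbed end of the covers, one after another, with the fingertips to find the one that rocks, then push that same end down and away from you until the cover is fully open, and leave it so with the other covers shut. Only press and push: do not take hold of the rising far end of a cover, and leave everything else standing about where it is.

Things in the scene. Friction and masses are not known exactly. Their poses are not given: they have to be found in the camera images.
- deck: Black fixed deck, 436 mm wide, 225 mm deep, top 68 mm above the table. Origin on the table below the middle of the row of covers; own x points away from the robot, own y left along the row, z up. Bays in a row at own y = +156, +52, -52, -156 mm (covers 1 to 4), white covers flush with the top, 16 mm walls between. A ledge behind them (own x = 59 to 149 mm) carries bystanders.
- cover_1 (a joint): Tilt of cover 1, rad: white plate 110 (deck x) x 84 x 6 mm, hinged along deck y through its middle (deck x = 0), 65 mm above the table. 0 = level, shut; grows to 0.75 (open, at its stop) as the end nearer the robot goes down; no turn the other way. Over a cassette it gives 2 mm (0.05 rad) at most; over the empty bay it turns, with about 3 N at the ribbed end, and stays where left.
- press_1 (a point): Middle of the blue-ribbed pressing area of cover 1: on its upper face, on its centre line, 40 mm from the hinge towards the robot, 15 mm from the near edge; moves with the cover (shut: 68 mm above the table). As the cover opens this end swings down and away from the robot about the hinge. The empty bay is clear down to 15 mm above the table.
- rear_1 (a point): Middle of the far edge of cover 1, 55 mm beyond the hinge, the end that rises.
- cover_2 (a joint): Tilt of cover 2, rad: white plate 110 (deck x) x 84 x 6 mm, hinged along deck y through its middle (deck x = 0), 65 mm above the table. 0 = level, shut; grows to 0.75 (open, at its stop) as the end nearer the robot goes down; no turn the other way. Over a cassette it gives 2 mm (0.05 rad) at most; over the empty bay it turns, with about 3 N at the ribbed end, and stays where left.
- press_2 (a point): Middle of the blue-ribbed pressing area of cover 2: on its upper face, on its centre line, 40 mm from the hinge towards the robot, 15 mm from the near edge; moves with the cover (shut: 68 mm above the table). As the cover opens this end swings down and away from the robot about the hinge. The empty bay is clear down to 15 mm above the table.
- rear_2 (a point): Middle of the far edge of cover 2, 55 mm beyond the hinge, the end that rises.
- cover_3 (a joint): Tilt of cover 3, rad: white plate 110 (deck x) x 84 x 6 mm, hinged along deck y through its middle (deck x = 0), 65 mm above the table. 0 = level, shut; grows to 0.75 (open, at its stop) as the end nearer the robot goes down; no turn the other way. Over a cassette it gives 2 mm (0.05 rad) at most; over the empty bay it turns, with about 3 N at the ribbed end, and stays where left.
- press_3 (a point): Middle of the blue-ribbed pressing area of cover 3: on its upper face, on its centre line, 40 mm from the hinge towards the robot, 15 mm from the near edge; moves with the cover (shut: 68 mm above the table). As the cover opens this end swings down and away from the robot about the hinge. The empty bay is clear down to 15 mm above the table.
- rear_3 (a point): Middle of the far edge of cover 3, 55 mm beyond the hinge, the end that rises.
- cover_4 (a joint): Tilt of cover 4, rad: white plate 110 (deck x) x 84 x 6 mm, hinged along deck y through its middle (deck x = 0), 65 mm above the table. 0 = level, shut; grows to 0.75 (open, at its stop) as the end nearer the robot goes down; no turn the other way. Over a cassette it gives 2 mm (0.05 rad) at most; over the empty bay it turns, with about 3 N at the ribbed end, and stays where left.
- press_4 (a point): Middle of the blue-ribbed pressing area of cover 4: on its upper face, on its centre line, 40 mm from the hinge towards the robot, 15 mm from the near edge; moves with the cover (shut: 68 mm above the table). As the cover opens this end swings down and away from the robot about the hinge. The empty bay is clear down to 15 mm above the table.
- rear_4 (a point): Middle of the far edge of cover 4, 55 mm beyond the hinge, the end that rises.
- vial: Bystander: small amber vial with blue cap, 24 mm across, 45 mm tall, standing on the deck's rear ledge. Origin at its underside.
- well_plate: Bystander: small white well plate, 45 x 75 x 14 mm, lying on the deck's rear ledge. Origin at its underside.
- tip_box: Bystander: clear and orange pipette-tip box, 122 x 85 x 57 mm, on the table left of the deck. Origin at its underside.
- bottle: Bystander: white bottle with blue cap, 64 mm across, 130 mm tall, on the table right of the deck. Origin at its underside.
- beaker: Bystander: glass beaker, 70 mm across, 80 mm tall, on the table right of the deck. Origin at its underside.
- screwdriver: Bystander: screwdriver, 170 mm long, lying on the table left of the deck.

How it is judged:
On the way:
1. the loose cover rocks under the fingers (((value of joint cover_1 between 0.1 and 0.6 rad and contact force between the fingers and deck above 0.3 N) or (value of joint cover_2 between 0.1 and 0.6 rad and contact force between the fingers and deck above 0.3 N) or (value of joint cover_3 between 0.1 and 0.6 rad and contact force between the fingers and deck above 0.3 N) or (value of joint cover_4 between 0.1 and 0.6 rad and contact force between the fingers and deck above 0.3 N))), for 0.05 s.
At the end, for the whole second after the job is handed in: The cover of the empty bay is open by more than 0.6 rad (its stop is at 0.75) and stays so; the three other covers are shut (below 0.1 rad) (((value of joint cover_1 above 0.6 rad and value of joint each of cover_2, cover_3, cover_4 below 0.1 rad) or (value of joint cover_2 above 0.6 rad and value of joint each of cover_1, cover_3, cover_4 below 0.1 rad) or (value of joint cover_3 above 0.6 rad and value of joint each of cover_1, cover_2, cover_4 below 0.1 rad) or (value of joint cover_4 above 0.6 rad and value of joint each of cover_1, cover_2, cover_3 below 0.1 rad))); the robot touches nothing.
It fails at once if a cover or the deck is struck or pressed hard (contact force peak over 160 N) (contact force between the fingers and deck above 160 N).
It fails at once if the far end of a cover is taken between the fingers (distance between the grasp point and rear_1 below 0.015 m or distance between the grasp point and rear_2 below 0.015 m or distance between the grasp point and rear_3 below 0.015 m or distance between the grasp point and rear_4 below 0.015 m).
It fails at once if a bystander is moved by more than 20 mm or lifted (distance of any of vial, well_plate, tip_box, bottle, beaker, screwdriver from where it was at the start of the episode above 0.02 m).
It also fails if it takes over 45 s, if anything falls off the work surface, if the arm or the gripper's body presses on something with over 40 N, if the wrist force passes 120 N, or if a joint passes its speed limit or range.

## Working session

There is one attempt and no reset: what is moved stays moved. The work goes in short steps, Python scripts to look and compute and a tool call to move; the robot and the scene stay as the last step left them, time stands still between calls to the robot, and variables do not carry over. Pictures are saved under pics/ and viewed, and the job is handed in when it is done.

Besides the shell and the picture viewer there is one more tool, called after "Emit:" by a JSON object that holds its "method" and its "body", one argument or row to a line. step_arm: Moves the arm, as the interface text tells. Its arguments: {"type":"object","properties":{"series":{"type":"array"},"newtons":{"type":"number"}},"required":["series"]}

```bash
mkdir -p pics; python3 - <<'E'
from workcell import env
import cv2,numpy as np
s=env.get_state();print({k:np.round(v,3) for k,v in s.items()})
for n in("scene","top"):
    r=env.read_camera(n);cv2.imwrite(f"pics/{n}0.png",r["frame"][:,:,::-1]);print(n,r["vertical_fov"],r["cx"],r["cy"],np.round(r["camera_from_world"],3).tolist())
E
```

```text
{'clock': np.float64(0.0), 'joint_pos': array([-1.423,  0.314,  0.045,  1.304,  0.   ,  1.431]), 'qvel': array([-0.001,  0.   ,  0.   ,  0.001, -0.   ,  0.   ]), 'tau': array([-1.0000e-03, -4.8063e+01,  2.9853e+01,  1.9000e-02, -0.0000e+00,
       -0.0000e+00]), 'tcp_pos': array([ 0.163, -0.551,  0.195]), 'orientation': array([-0.001,  0.99 ,  0.143,  0.   ]), 'wrist_force': array([-0.254, -0.519,  0.253]), 'ft_torque': array([-0.011, -0.018, -0.038]), 'finger_gap': np.float64(0.085)}
scene 48.97759604980344 319.8238491973121 199.71054015234174 [[0.732, 0.681, -0.014, -0.445], [0.384, -0.429, -0.818, -0.175], [-0.563, 0.593, -0.576, 1.506], [0.0, 0.0, 0.0, 1.0]]
top 47.21898956965025 319.48219493214185 197.92822719753863 [[0.013, -1.0, -0.002, 0.002], [-0.992, -0.013, -0.126, 0.577], [0.125, 0.004, -0.992, 1.439], [0.0, 0.0, 0.0, 1.0]]
```

View pics/scene0.png

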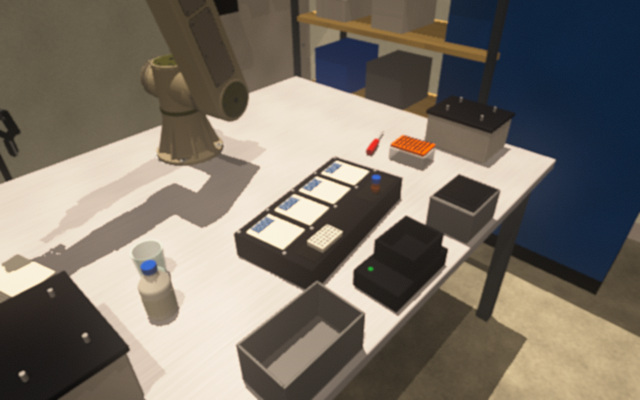

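View pics/top0.png

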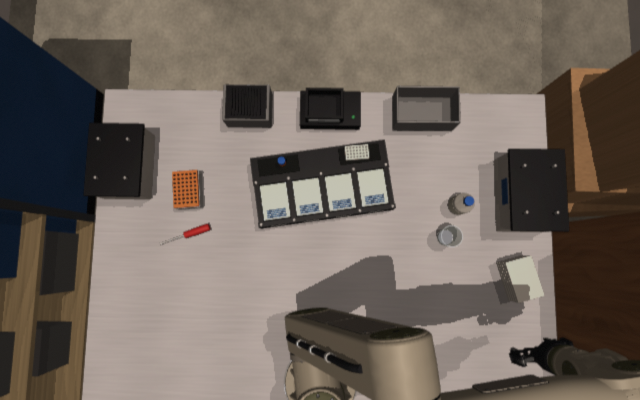

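The top view shows four covers, with cover 1 leftmost at about (275,202) and cover 4 at about (373,188). The blue ribs are on the near side. The deck is yawed slightly, the vial is at (281,160) and the well plate at (357,152).

```bash
cat > h.py <<'E'
from workcell import env
import cv2,numpy as np
def ray(r,uv,z):
    M=r["camera_from_world"];R=M[:3,:3];t=M[:3,3];f=200/np.tan(np.radians(r["vertical_fov"]/2))
    d=R.T@np.array([(uv[0]-r["cx"])/f,(uv[1]-r["cy"])/f,1]);c=-R.T@t
    return c+d*(z-c[2])/d[2]
def proj(r,p):
    M=r["camera_from_world"];f=200/np.tan(np.radians(r["vertical_fov"]/2));q=M[:3,:3]@p+M[:3,3]
    return np.array([f*q[0]/q[2]+r["cx"],f*q[1]/q[2]+r["cy"]])
E
python3 - <<'E'
from h import *
r=env.read_camera("top");im=r["frame"]
hsv=cv2.cvtColor(im,cv2.COLOR_RGB2HSV)
m=(hsv[...,2]>85).astype(np.uint8)*255   # white covers & blue ribs vs black
box=np.zeros_like(m);box[165:222,255:392]=255
# keep components inside deck
n,l,st,ce=cv2.connectedComponentsWithStats(m&box,connectivity=4)
cs=[]
for i in range(1,n):
    if 500<st[i,4]<2500:
        c,_=cv2.findContours((l==i).astype(np.uint8),cv2.RETR_EXTERNAL,cv2.CHAIN_APPROX_NONE)
        b=cv2.minAreaRect(c[0]);w=ray(r,b[0],.068);cs.append(w);print(st[i],np.round(b[0],1),np.round(b[1],1),b[2],np.round(w,4))
bl=((hsv[...,0]>95)&(hsv[...,0]<130)&(hsv[...,1]>70)).astype(np.uint8)*255&box
n,l,st,ce=cv2.connectedComponentsWithStats(cv2.dilate(bl,np.ones((3,3))))
for i in range(1,n):
    if st[i,4]>40: print("blue",st[i],ce[i],np.round(ray(r,ce[i],.068),4))
big=cv2.resize(im[130:240,240:400],None,fx=5,fy=5,interpolation=cv2.INTER_CUBIC);cv2.imwrite("pics/crop0.png",big[:,:,::-1])
E
```

```text
[357 169  32  38 953] [372.4 187.2] [35.2 27.6] 81.8698959350586 [ 0.6097 -0.1573  0.068 ]
[325 173  31  39 948] [339.8 191.8] [35.2 26.9] 81.8698959350586 [ 0.5935 -0.0545  0.068 ]
[292 178  31  38 956] [307.5 196.4] [35.4 27.4] 81.8698959350586 [0.5777 0.0475 0.068 ]
[260 182  31  39 957] [274.4 201. ] [35.4 27.4] 82.23483276367188 [0.5615 0.1514 0.068 ]
blue [368 196   9   8  50] [371.94 199.16] [ 0.5714 -0.1558  0.068 ]
blue [311 204   8   8  41] [315.02439024 207.24390244] [0.5435 0.0232 0.068 ]
```

View pics/crop0.png

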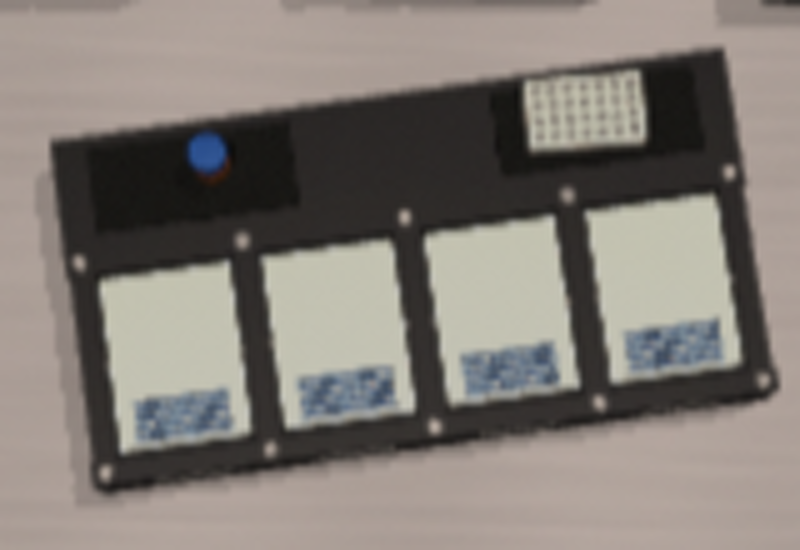

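Emit:
{"method": "step_arm", "body": {
  "series": [
    [[4,4,0],0,255],
    [[8.5,8,0],0,255],
    [[13,12,0],-0.05,255],
    [[17,16,0],-0.1,255],
    [[21,20,0],-0.13,255]
  ],
  "newtons": 40
}}

```text
clock: 0.78
tcp_pos: [0.3742, -0.3494, 0.1952]
orientation: [-0.001, 0.997, 0.078, 0.0]
wrist_force: [0.9, -0.8, 0.5]
finger_gap: 0.0003
```

Emit:
{"method": "step_arm", "body": {
  "series": [
    [[4.5,4.5,0],0,255],
    [[9,9,0],0,255],
    [[14,13.5,-2],0,255],
    [[19.6,18.6,-6],0,255],
    [[19.6,18.6,-10],0,255]
  ]
}}

```text
clock: 1.4
tcp_pos: [0.5737, -0.1623, 0.0969]
orientation: [0.0, 0.997, 0.08, 0.003]
wrist_force: [0.6, -1.9, -0.1]
finger_gap: 0.0002
```

Emit:
{"method": "step_arm", "body": {
  "series": [
    [[0,0,0],0,255]
  ]
}}

```text
clock: 1.52
tcp_pos: [0.5712, -0.1589, 0.0918]
orientation: [-0.002, 0.997, 0.081, -0.002]
wrist_force: [0.1, -0.1, -0.4]
finger_gap: -0.0003
```

Emit:
{"method": "step_arm", "body": {
  "series": [
    [[0,-0.4,-1.0],0,255],
    [[0,-0.4,-1.9],0,255],
    [[0,-0.4,-2.3],0,255],
    [[0,-0.4,-2.5],0,255],
    [[0,-0.4,-2.5],0,255]
  ]
}}

```text
clock: 2.15
tcp_pos: [0.5713, -0.1634, 0.0673]
orientation: [-0.002, 0.997, 0.081, -0.001]
wrist_force: [0.3, 0.4, 0.6]
finger_gap: -0.0004
```

Emit:
{"method": "step_arm", "body": {
  "series": [
    [[0,0,-0.1],0,255],
    [[0,0,-0.2],0,255],
    [[0,0,-0.3],0,255],
    [[0,0,-0.3],0,255]
  ]
}}

```text
clock: 2.65
tcp_pos: [0.5712, -0.1632, 0.0641]
orientation: [-0.002, 0.997, 0.081, -0.001]
wrist_force: [-0.3, 0.3, 1.1]
finger_gap: 0.0002
```

Emit:
{"method": "step_arm", "body": {
  "series": [
    [[0,0,-0.1],0,255],
    [[0,0,-0.2],0,255],
    [[0,0,-0.2],0,255]
  ]
}}

```text
clock: 3.02
tcp_pos: [0.5711, -0.1632, 0.062]
orientation: [-0.002, 0.997, 0.081, -0.001]
wrist_force: [-0.3, 0.3, 0.4]
finger_gap: -0.0002
```

```bash
python3 - <<'E'
from h import *
a=env.read_camera("scene")["frame"][140:290,220:420];cv2.imwrite("pics/s1.png",cv2.resize(a,None,fx=4,fy=4,interpolation=cv2.INTER_CUBIC)[:,:,::-1])
a=env.read_camera("top")["frame"][130:240,240:400];cv2.imwrite("pics/t1.png",cv2.resize(a,None,fx=5,fy=5,interpolation=cv2.INTER_CUBIC)[:,:,::-1])
E
```

```text
(no output)
```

View pics/s1.png

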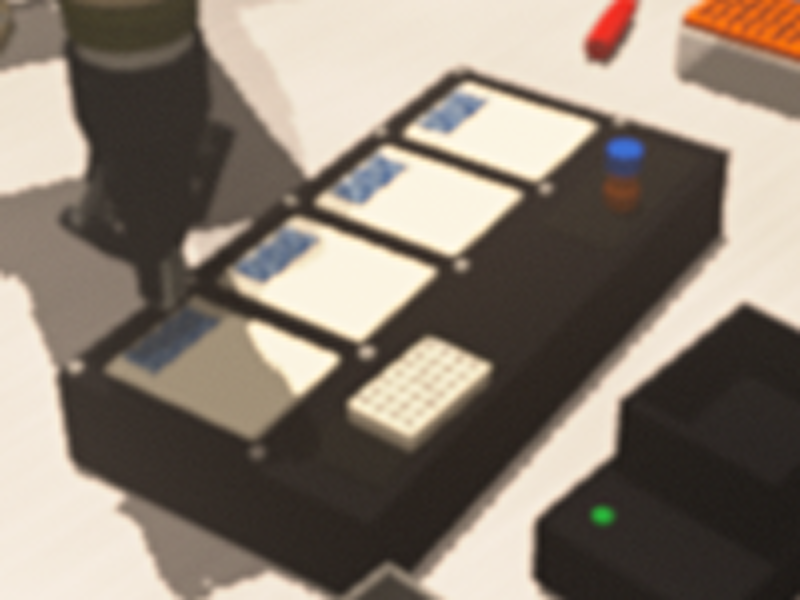

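View pics/t1.png

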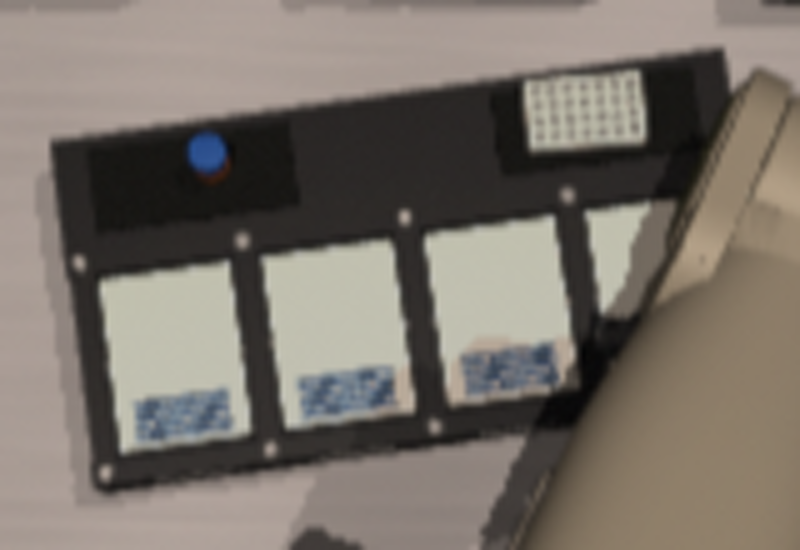

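```bash
python3 - <<'E'
from h import *
r=env.read_camera("scene");t=env.read_camera("top")
s=env.get_state();print(s["tcp_pos"],s["wrist_force"],s["joint_pos"].round(3))
q=proj(r,s["tcp_pos"]);print("tcp scene px",q,"crop",(q-[220,140])*4)
q=proj(t,s["tcp_pos"]);print("tcp top px",q,(q-[240,130])*5)
for y,n in((-.156,4),(-.052,3),(.052,2),(.156,1)):
    for x in(-.04,-.055,.055):
        p=np.array([.5856,-.0032,.068])+x*np.array([.988,.1543,0])+y*np.array([-.1543,.988,0])
        q=proj(r,p);print(n,x,p.round(4),(q-[220,140])*4)
E
```

```text
[ 0.57121688 -0.16326479  0.06214891] [0.61026941 0.3047698  0.40612247] [-4.140e-01  4.230e-01 -1.300e-01  1.021e+00  2.000e-03  2.565e+00]
tcp scene px [261.94720109 226.35755694] crop [167.78880435 345.43022776]
tcp top px [374.08143715 199.47637546] [670.40718577 347.38187729]
4 -0.04 [ 0.5702 -0.1635  0.068 ] [165.43563358 337.19649563]
4 -0.055 [ 0.5553 -0.1658  0.068 ] [146.30457603 328.73156717]
4 0.055 [ 0.664  -0.1488  0.068 ] [292.76352836 393.53533195]
3 -0.04 [ 0.5541 -0.0607  0.068 ] [271.52911829 252.11783298]
3 -0.055 [ 0.5393 -0.0631  0.068 ] [252.93067314 244.70598434]
3 0.055 [ 0.648  -0.0461  0.068 ] [394.92184182 301.29227645]
2 -0.04 [0.5381 0.042  0.068 ] [365.12912424 177.05796146]
2 -0.055 [0.5232 0.0397 0.068 ] [347.07376259 170.5175054 ]
2 0.055 [0.6319 0.0567 0.068 ] [484.58612621 220.33060744]
1 -0.04 [0.522  0.1448 0.068 ] [448.31977151 110.34558007]
1 -0.055 [0.5072 0.1424 0.068 ] [430.80475061 104.5341743 ]
1 0.055 [0.6159 0.1594 0.068 ] [563.91634127 148.70000605]
```

```bash
python3 - <<'E'
from h import *
a=env.read_camera("scene")["frame"][150:250,220:310];a=np.clip(a.astype(float)*1.8,0,255).astype(np.uint8);cv2.imwrite("pics/s2.png",cv2.resize(a,None,fx=6,fy=6,interpolation=cv2.INTER_NEAREST)[:,:,::-1])
E
```

```text
(no output)
```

View pics/s2.png

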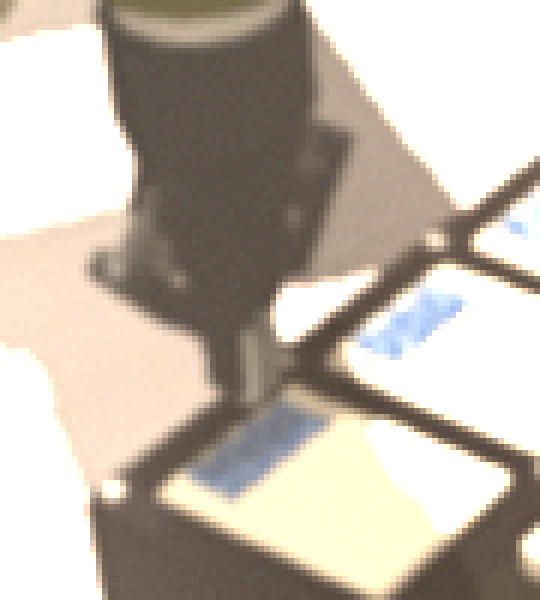

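```bash
python3 - <<'E'
from h import *
t=env.read_camera("top")
a=cv2.imread("pics/top0.png")[310:400,480:640];a=np.clip(a.astype(float)*1.8,0,255).astype(np.uint8)
a=cv2.resize(a,None,fx=5,fy=5,interpolation=cv2.INTER_CUBIC)
for z,c in((.195,(0,0,255)),(.208,(0,255,0)),(.238,(255,0,0))):
    q=proj(t,np.array([.163,-.551,z]));print(z,q);cv2.circle(a,tuple(((q-[480,310])*5).astype(int).tolist()),4,c,-1)
cv2.imwrite("pics/t0z.png",a)
E
```

```text
0.195 [520.42950298 342.10448096]
0.208 [522.49081139 342.9944097 ]
0.238 [527.41390748 345.11985813]
```

View pics/t0z.png

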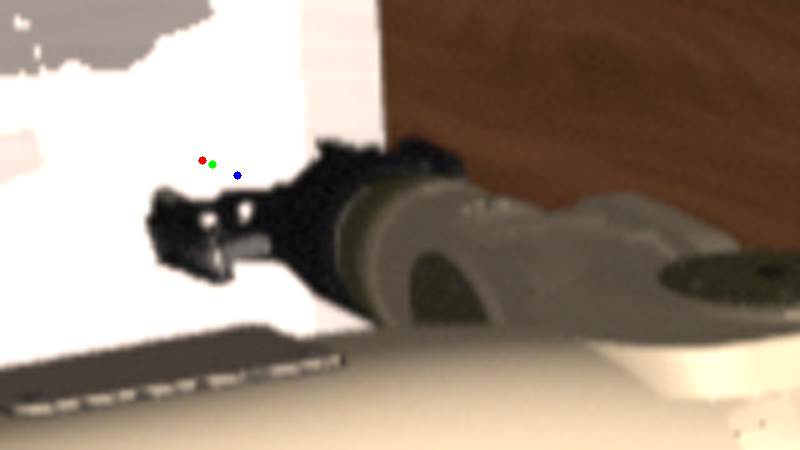

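The fingertip shows about 10 px above its projected position at px (262,226). There is no contact force at a reported z of 62 mm, so the real tips look to be about 25–30 mm higher than reported. I'll keep descending in small steps and watch the force.

Emit:
{"method": "step_arm", "body": {
  "series": [
    [[0,0,-0.2],0,255],
    [[0,0,-0.4],0,255],
    [[0,0,-0.4],0,255]
  ]
}}

```text
clock: 3.7
tcp_pos: [0.571, -0.1632, 0.0579]
orientation: [-0.002, 0.997, 0.081, -0.002]
wrist_force: [1.0, 0.8, -0.0]
finger_gap: 0.0002
```

Emit:
{"method": "step_arm", "body": {
  "series": [
    [[0,0,-0.2],0,255],
    [[0,0,-0.4],0,255],
    [[0,0,-0.4],0,255]
  ]
}}

```text
clock: 4.08
tcp_pos: [0.5708, -0.1631, 0.0536]
orientation: [-0.002, 0.997, 0.081, -0.002]
wrist_force: [0.2, -0.2, -0.6]
finger_gap: -0.0001
```

```bash
cat > look.py <<'E'
from h import *
import sys
r=env.read_camera("scene");s=env.get_state()
q=proj(r,s["tcp_pos"]);o=np.array([200,110])
a=np.clip(r["frame"][110:260,200:400].astype(float)*1.5,0,255).astype(np.uint8)
a=cv2.resize(a,None,fx=4,fy=4,interpolation=cv2.INTER_CUBIC)[:,:,::-1].copy()
cv2.circle(a,tuple(((q-o)*4+2).astype(int).tolist()),3,(0,0,255),-1);cv2.imwrite("pics/"+sys.argv[1],a)
print(s["tcp_pos"].round(4),s["wrist_force"].round(1),s["clock"])
E
python3 look.py l1.png
```

```text
[ 0.5709 -0.1631  0.0537] [-0.2 -0.6 -0.3] 4.125
```

View pics/l1.png

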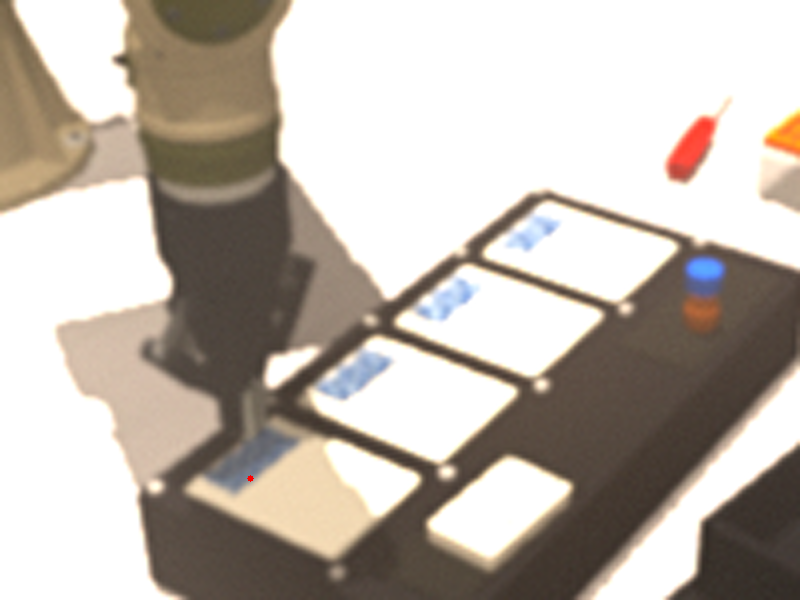

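The fingertip, at about crop (250,442), is still above the ribs. I'll continue down.

Emit:
{"method": "step_arm", "body": {
  "series": [
    [[0,0,-0.2],0,255],
    [[0,0,-0.4],0,255],
    [[0,0,-0.5],0,255],
    [[0,0,-0.5],0,255]
  ]
}}

```text
clock: 4.62
tcp_pos: [0.5708, -0.1631, 0.0486]
orientation: [-0.002, 0.997, 0.081, -0.002]
wrist_force: [-0.0, -0.2, 0.4]
finger_gap: -0.0001
```

Emit:
{"method": "step_arm", "body": {
  "series": [
    [[0,0,-0.1],0,255],
    [[0,0,-0.3],0,255],
    [[0,0,-0.3],0,255]
  ]
}}

```text
clock: 5.0
tcp_pos: [0.5706, -0.163, 0.0454]
orientation: [-0.002, 0.997, 0.081, -0.002]
wrist_force: [-0.2, 0.4, 1.0]
finger_gap: -0.0001
```

Emit:
{"method": "step_arm", "body": {
  "series": [
    [[0,0,-0.1],0,255],
    [[0,0,-0.3],0,255],
    [[0,0,-0.3],0,255]
  ]
}}

```text
clock: 5.38
tcp_pos: [0.5705, -0.1629, 0.0421]
orientation: [-0.002, 0.997, 0.081, -0.002]
wrist_force: [0.4, -0.1, 0.7]
finger_gap: 0.0001
```

```bash
python3 look.py l2.png
```

```text
[ 0.5705 -0.163   0.0422] [0.  0.4 0.1] 5.425
```

View pics/l2.png

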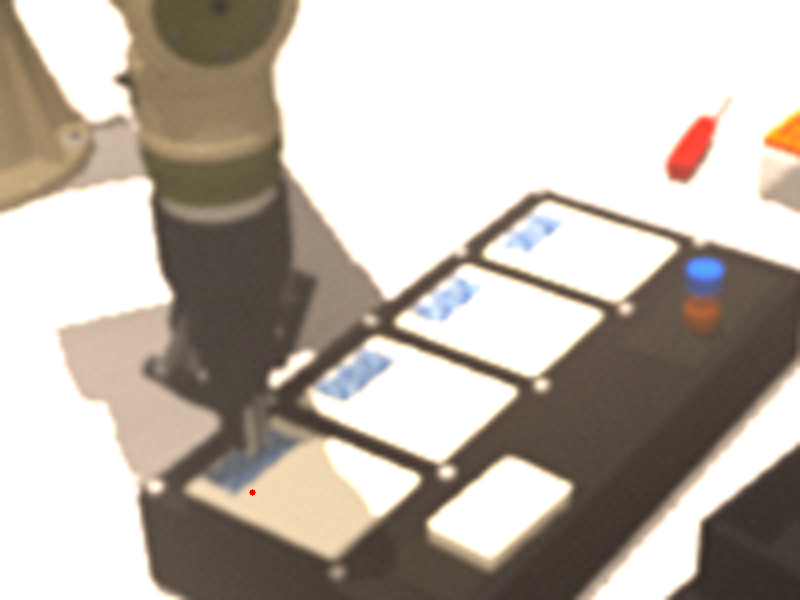

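Emit:
{"method": "step_arm", "body": {
  "series": [
    [[0,0,-0.1],0,255],
    [[0,0,-0.2],0,255],
    [[0,0,-0.2],0,255]
  ]
}}

```text
clock: 5.8
tcp_pos: [0.5704, -0.1629, 0.0401]
orientation: [-0.002, 0.997, 0.081, -0.002]
wrist_force: [-0.3, 0.3, -1.4]
finger_gap: 0.0002
```

Emit:
{"method": "step_arm", "body": {
  "series": [
    [[0,0,-0.1],0,255],
    [[0,0,-0.2],0,255],
    [[0,0,-0.2],0,255]
  ]
}}

```text
clock: 6.18
tcp_pos: [0.5703, -0.1629, 0.038]
orientation: [-0.002, 0.997, 0.081, -0.002]
wrist_force: [-0.1, 0.2, 0.3]
finger_gap: -0.0
```

Emit:
{"method": "step_arm", "body": {
  "series": [
    [[0,0,-0.1],0,255],
    [[0,0,-0.2],0,255],
    [[0,0,-0.2],0,255]
  ]
}}

```text
clock: 6.55
tcp_pos: [0.5703, -0.1628, 0.0358]
orientation: [-0.002, 0.997, 0.081, -0.002]
wrist_force: [-0.6, 0.9, -0.6]
finger_gap: -0.0001
```

Emit:
{"method": "step_arm", "body": {
  "series": [
    [[0,0,-0.1],0,255],
    [[0,0,-0.2],0,255],
    [[0,0,-0.2],0,255]
  ]
}}

```text
clock: 6.92
tcp_pos: [0.5702, -0.1628, 0.0337]
orientation: [-0.002, 0.997, 0.081, -0.002]
wrist_force: [-0.5, 0.6, 0.3]
finger_gap: -0.0002
```

```bash
python3 look.py l3.png
```

```text
[ 0.5702 -0.1628  0.0338] [-0.6  0.7 -0.3] 6.975
```

View pics/l3.png

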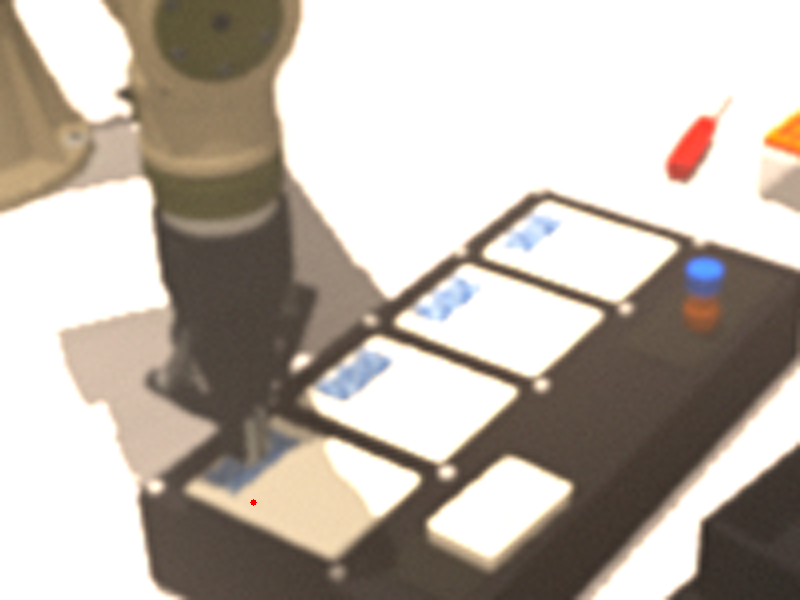

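```bash
python3 - <<'E'
from h import *
r=env.read_camera("scene")
for z in(.034,.06,.066,.068,.075,.085):
    print(z,ray(r,(263.75,226.25),z).round(4), proj(r,np.array([.5702,-.1628,z])))
E
```

```text
0.034 [ 0.5455 -0.1384  0.034 ] [262.85513537 235.14694937]
0.06 [ 0.5719 -0.1584  0.06  ] [261.89585906 226.7911689 ]
0.066 [ 0.578  -0.1631  0.066 ] [261.67060378 224.82908186]
0.068 [ 0.5801 -0.1646  0.068 ] [261.595189   224.17218107]
0.075 [ 0.5872 -0.17    0.075 ] [261.32992837 221.86162722]
0.085 [ 0.5973 -0.1777  0.085 ] [260.94741552 218.52974735]
```

Emit:
{"method": "step_arm", "body": {
  "series": [
    [[0,0,-0.1],0,255],
    [[0,0,-0.2],0,255],
    [[0,0,-0.2],0,255]
  ]
}}

```text
clock: 7.4
tcp_pos: [0.5704, -0.1629, 0.0327]
orientation: [-0.002, 0.997, 0.081, -0.002]
wrist_force: [-1.7, 0.7, 5.8]
finger_gap: -0.0004
```

Emit:
{"method": "step_arm", "body": {
  "series": [
    [[0,0,-0.1],0,255],
    [[0,0,-0.2],0,255],
    [[0,0,-0.2],0,255]
  ]
}}

```text
clock: 7.78
tcp_pos: [0.5705, -0.163, 0.0327]
orientation: [-0.002, 0.997, 0.081, -0.002]
wrist_force: [-3.8, 2.0, 13.1]
finger_gap: -0.0003
```

Contact came at a reported z of about 33 mm, so the tips are physically about 34 mm above the reported TCP. Cover 4 resisted 13 N without moving, so it has a cassette. On to cover 3.

Emit:
{"method": "step_arm", "body": {
  "series": [
    [[0,0,1.5],0,255],
    [[-0.8,5.1,1.7],0,255],
    [[-1.6,10.3,1.5],0,255],
    [[-1.6,10.3,0.7],0,255],
    [[-1.6,10.3,0.4],0,255]
  ]
}}

```text
clock: 8.4
tcp_pos: [0.5548, -0.0601, 0.0367]
orientation: [-0.001, 0.997, 0.081, -0.001]
wrist_force: [-0.1, -0.3, -0.9]
finger_gap: 0.0002
```

Emit:
{"method": "step_arm", "body": {
  "series": [
    [[0,0,-0.2],0,255],
    [[0,0,-0.4],0,255],
    [[0,0,-0.5],0,255],
    [[0,0,-0.6],0,255]
  ]
}}

```text
clock: 8.9
tcp_pos: [0.5552, -0.0612, 0.0326]
orientation: [-0.001, 0.997, 0.081, -0.001]
wrist_force: [-6.1, -0.3, 18.5]
finger_gap: -0.0001
```

Cover 3 is also solid, taking 18.5 N. Cover 2 next.

Emit:
{"method": "step_arm", "body": {
  "series": [
    [[0,0,1.5],0,255],
    [[-0.8,5.1,1.7],0,255],
    [[-1.7,10.3,1.5],0,255],
    [[-1.7,10.3,0.7],0,255],
    [[-1.7,10.3,0.4],0,255]
  ]
}}

```text
clock: 9.52
tcp_pos: [0.5385, 0.0414, 0.0365]
orientation: [-0.001, 0.997, 0.081, -0.001]
wrist_force: [0.1, -1.0, 0.2]
finger_gap: 0.0
```

Emit:
{"method": "step_arm", "body": {
  "series": [
    [[0,0,-0.2],0,255],
    [[0,0,-0.4],0,255],
    [[0,0,-0.5],0,255],
    [[0,0,-0.6],0,255]
  ]
}}

```text
clock: 10.02
tcp_pos: [0.5389, 0.0405, 0.0309]
orientation: [-0.0, 0.997, 0.08, -0.0]
wrist_force: [-0.6, -3.3, 4.2]
finger_gap: -0.0002
```

Cover 2 gives way under 4 N. I'll press a bit further to confirm.

Emit:
{"method": "step_arm", "body": {
  "series": [
    [[0,0,-0.2],0,255],
    [[0,0,-0.4],0,255],
    [[0,0,-0.5],0,255]
  ]
}}

```text
clock: 10.4
tcp_pos: [0.5391, 0.0405, 0.0259]
orientation: [0.0, 0.997, 0.08, -0.0]
wrist_force: [0.2, -0.5, 4.0]
finger_gap: 0.0
```

```bash
python3 look.py l4.png
```

```text
[0.5391 0.0405 0.0258] [-0.5 -2.3  3.3] 10.45
```

View pics/l4.png

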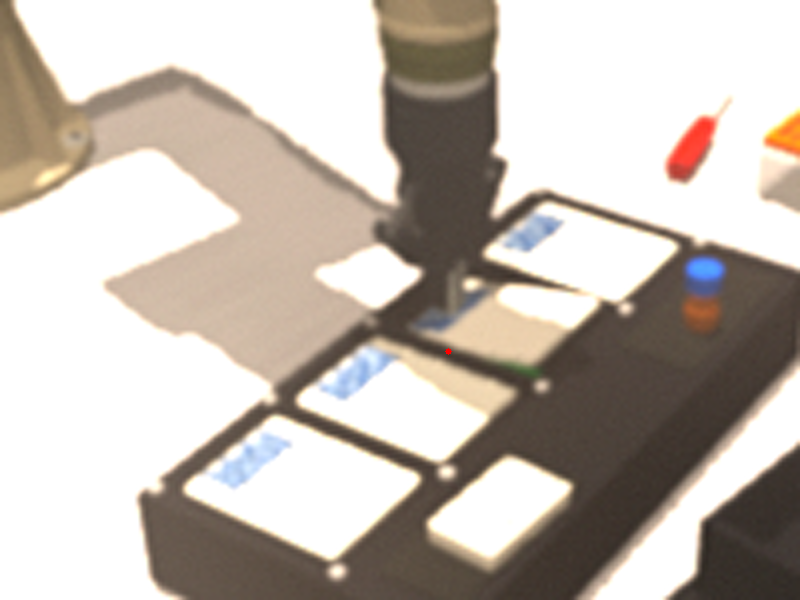

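Confirmed: cover 2 is the loose one. Its far edge is rising, with a green strip showing at crop (520,370). Next I'll push down and away.

Emit:
{"method": "step_arm", "body": {
  "series": [
    [[0.1,0.05,-0.3],0,255],
    [[0.1,0.05,-0.6],0,255],
    [[0.2,0.05,-0.8],0,255],
    [[0.3,0.05,-1.0],0,255]
  ]
}}

```text
clock: 10.95
tcp_pos: [0.542, 0.0411, 0.0155]
orientation: [-0.0, 0.997, 0.08, -0.0]
wrist_force: [-0.9, -1.0, 3.6]
finger_gap: 0.0
```

Emit:
{"method": "step_arm", "body": {
  "series": [
    [[0,0,-0.2],0,255],
    [[0.1,0,-0.4],0,255],
    [[0.1,0,-0.5],0,255]
  ]
}}

```text
clock: 11.32
tcp_pos: [0.5432, 0.0414, 0.0105]
orientation: [-0.0, 0.997, 0.081, -0.0]
wrist_force: [-0.5, -0.6, 4.5]
finger_gap: -0.0003
```

Emit:
{"method": "step_arm", "body": {
  "series": [
    [[0,0,-0.2],0,255],
    [[0,0,-0.3],0,255],
    [[0,0,-0.3],0,255]
  ]
}}

```text
clock: 11.7
tcp_pos: [0.5428, 0.0416, 0.0071]
orientation: [-0.001, 0.997, 0.081, -0.001]
wrist_force: [-0.9, 1.0, 2.0]
finger_gap: -0.0003
```

```bash
python3 look.py l5.png
```

```text
[0.5428 0.0416 0.0071] [-1.1  0.7  1. ] 11.75
```

View pics/l5.png

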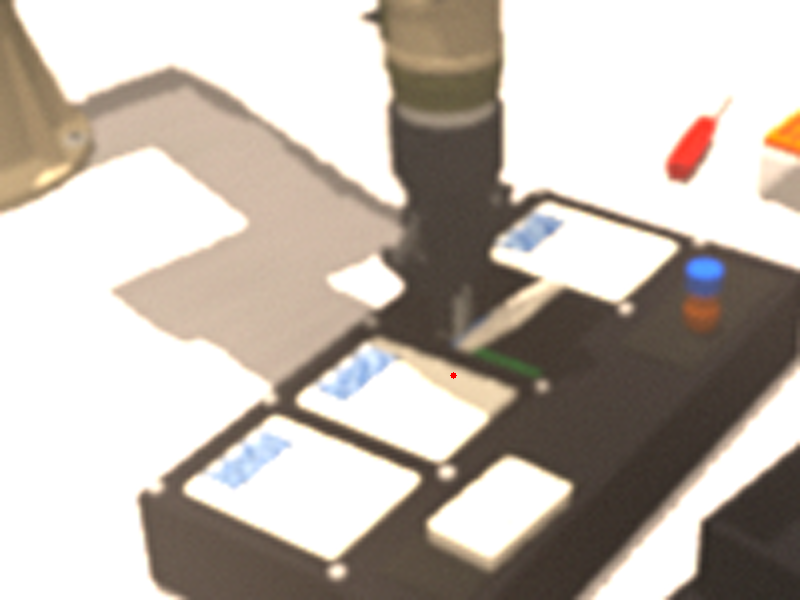

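Emit:
{"method": "step_arm", "body": {
  "series": [
    [[0.1,0,-0.1],0,255],
    [[0.2,0,-0.3],0,255],
    [[0.3,0.05,-0.4],0,255],
    [[0.3,0.05,-0.4],0,255]
  ]
}}

```text
clock: 12.25
tcp_pos: [0.5431, 0.0416, 0.0064]
orientation: [0.0, 0.997, 0.081, -0.002]
wrist_force: [-16.6, -2.5, 35.4]
finger_gap: 0.0002
```

The force jumped to 39 N with almost no motion, so the cover is at its stop. I'll lift out, away from the deck.

Emit:
{"method": "step_arm", "body": {
  "series": [
    [[-0.3,0,0.5],0,255],
    [[-0.6,0,3],0,255],
    [[-1,0,7],0,255],
    [[-3,0,12],0,255],
    [[-7,0,14],0,255]
  ]
}}

```text
clock: 12.88
tcp_pos: [0.475, 0.0414, 0.1488]
orientation: [0.0, 0.997, 0.081, -0.0]
wrist_force: [0.0, -1.5, 1.1]
finger_gap: 0.0002
```

Emit:
{"method": "step_arm", "body": {
  "series": [
    [[-6,0,2],0,255],
    [[-12,0,4],0,255],
    [[-12,0,4],0,255]
  ]
}}

```text
clock: 13.25
tcp_pos: [0.3521, 0.0417, 0.19]
orientation: [0.001, 0.997, 0.081, 0.001]
wrist_force: [0.8, -0.7, -0.8]
finger_gap: 0.0002
```

```bash
python3 look.py l6.png; python3 - <<'E'
from h import *
a=env.read_camera("top")["frame"][100:260,150:480];cv2.imwrite("pics/t6.png",cv2.resize(a,None,fx=2.4,fy=2.4,interpolation=cv2.INTER_CUBIC)[:,:,::-1])
E
```

```text
[0.3542 0.0415 0.1895] [ 0.1 -0.3 -0.4] 13.3
```

View pics/l6.png

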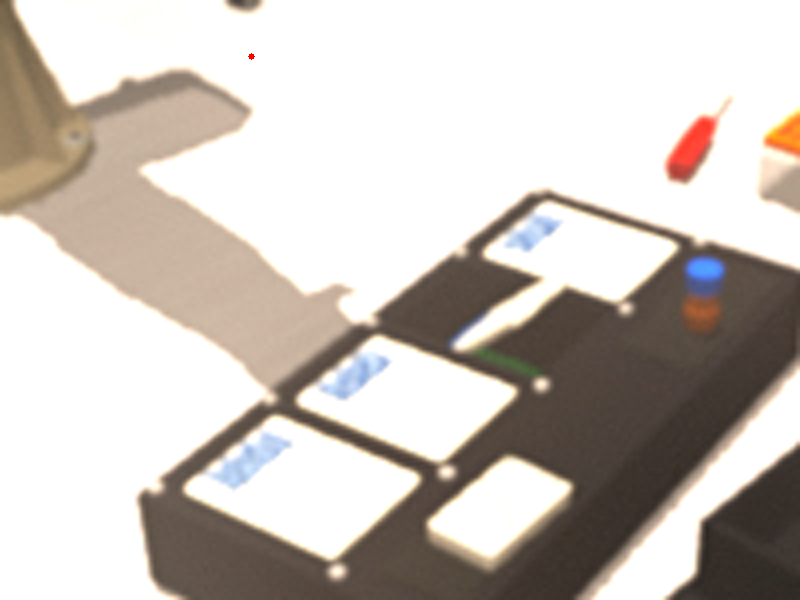

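View pics/t6.png

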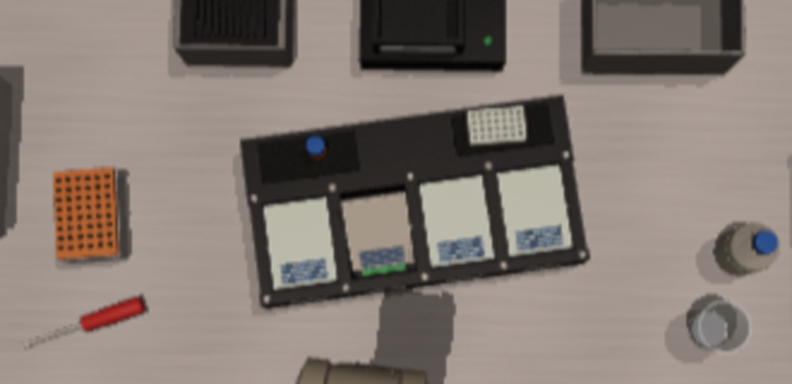

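Cover 2 is open and the others look flat with the bystanders in place. I'll check the angle numerically.

```bash
python3 - <<'E'
from h import *
r=env.read_camera("scene");im=r["frame"];t=env.read_camera("top")
O=np.array([.5856,-.0032,0]);X=np.array([.988,.1543,0]);Y=np.array([-.1543,.988,0]);Z=np.array([0,0,1.])
a=cv2.resize(im[170:220,280:350],None,fx=10,fy=10,interpolation=cv2.INTER_CUBIC)[:,:,::-1].copy()
b=cv2.resize(t["frame"][165:225,280:340],None,fx=9,fy=9,interpolation=cv2.INTER_CUBIC)[:,:,::-1].copy()
for th,c in((.5,(0,0,255)),(.6,(0,200,255)),(.75,(0,255,0))):
    for im2,cam,o,k in((a,r,[280,170],10),(b,t,[280,165],9)):
        P=[]
        for x,y in((-.055,.010),(.055,.010),(.055,.094),(-.055,.094)):
            p=O+Y*y+Z*.065+X*(x*np.cos(th)-.003*np.sin(th))+Z*(x*np.sin(th)+.003*np.cos(th))
            P.append((proj(cam,p)-o)*k+k/2)
        cv2.polylines(im2,[np.array(P).astype(int)],True,c,1)
cv2.imwrite("pics/c1.png",a);cv2.imwrite("pics/c2.png",b)
E
```

```text
(no output)
```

View pics/c1.png

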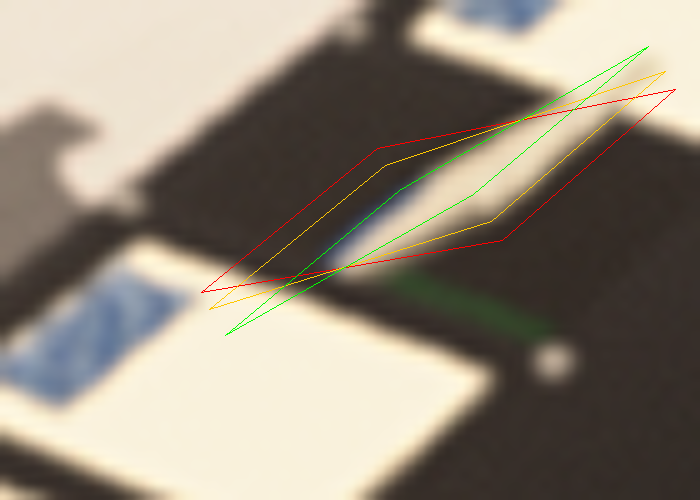

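View pics/c2.png

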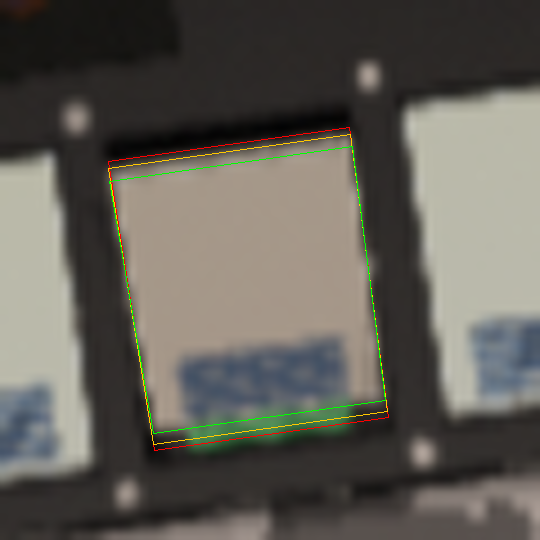

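```bash
python3 -c "
from workcell import env
print(env.hand_in())"
```

```text
the job is handed in; nothing more can be done
None
```

The empty bay is under cover 2. I pushed that cover fully open and handed the job in at about 13.4 s; no verdict was reported.

- **Finding it:** I pressed the ribbed ends of covers 4, 3 and 2 with the closed fingertips. Covers 4 and 3 held still under 13 N and 18.5 N. Cover 2 turned under about 4 N, so I did not need to press cover 1.
- **Opening it:** I pushed cover 2 down and away until the force jumped to about 39 N with almost no movement, then lifted clear.
- **Last checks:** In both cameras, cover 2 fits close to 0.75 rad (its stop), and the other three covers look flat. I saw no shift in the bystanders, judging by eye. The arm is well away from the deck and its measured force is near zero.
- **A disagreement:** The reported TCP height did not match the real fingertips. They touched a cover at a reported 33–34 mm instead of 68 mm, and the scene camera also showed them well above the reported point. I did not find the cause, so I worked from contact force and pictures instead.

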